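Pack the lamp and relay kit into the parts caddy

ROBOT

A 6-joint arm with a two-finger parallel gripper is mounted at the origin on the work surface. World frame = base frame: x ahead of the robot, y to its left, z up, the work surface at z = 0. Lengths are in m, angles in rad, forces in N, time in s.
With the tool pointing down it reaches from about 0.3 to 0.825 m from the base axis. Payload 5.4 kg.
Tool frame: the origin (TCP) lies at the very end of the fingers, on their centre line; the grasp point (between the pads) lies 19 mm behind it; z points along the fingers, x is the direction in which the jaws open and shut, and the axes are right-handed (so a half turn about z gives the same grasp; the last joint's range is limited). The gripper opens to 92 mm and grips with 3 to 60 N. Pads are 20 mm wide; open, the fingers measure 128 mm over their backs; the gripper's body (75 mm by 189 mm) begins 69 mm behind the grasp point.
Start: joints at [-1.333, 0.158, 1.597, -0, 1.386, -0.21], TCP at [0.249, -0.518, 0.215] pointing down, gripper open.
Joint ranges: [-2.91, 2.91], [-0.94, 2.29], [0.18, 2.7], [-1.29, 4.43], [0.17, 2.64], [-3, 3]. Speed limits (rad/s): [2.57, 2.57, 3.14, 3.14, 3.14, 3.14].

INTERFACE

Orientations are given as a rotation vector (axis times angle).
In Python, from workcell import bot gives the robot as it stands. Calls block until the motion is done:
- bot.goto(position, orientation): joint-space move of the TCP to a pose.
- bot.line_to(position, rot=None, max_speed=0.15): straight line of the TCP; rot=None keeps the orientation; max_speed is the mean speed in m/s.
- bot.set_joints(angles): joint-space move.
- bot.set_gripper(opening, newtons=None): opening from 0.0 (shut) to 1.0 (fully open); newtons is the grip in N (None keeps the last); returns when the fingers have stopped.
- bot.hold(seconds).
- bot.inverse_kinematics(position, orientation): joint angles nearest the present ones, or None.
- bot.read_camera(name): name is "scene" or "top"; returns a dict with "pixels" (480x640x3 uint8, blue, green, red), "fx", "fy", "cx", "cy" (pixels), "R" (3x3) and "t" (3): a world point X has camera coordinates R X + t. Camera axes: x right, y down, z forward; pixel columns grow to the right and rows downward; lengths in m; the calibration is good to about 2 mm. A picture is of the moment at which its call begins. There is no depth.
A pose or a line that the arm cannot do raises bot.MotionError and nothing moves.
- bot.job_done(): hands the job in, once; it reports no verdict.
Readings, each from a call of its own:
- bot.current_clock(): time.
- bot.current_joints(): joint angles.
- bot.current_joint_vel(): joint speeds.
- bot.current_effort(): joint torques, N m.
- bot.current_ee_pos(): TCP position.
- bot.current_tool_rot(): TCP orientation.
- bot.current_contact_force(): force on the tool from outside, world axes, zero at the start.
- bot.current_ft_torque(): the same for the moment, N m.
- bot.current_opening(): opening from 0.0 (shut) to 1.0 (fully open).
Only numpy, scipy, OpenCV 4.12 (cv2) and the standard library are available. Lean on these libraries where they do the work, as an engineer would, in place of code of your own. Each camera call takes 0.05 s, during which the arm holds its last target. There are 200 camera calls.

TASK

Pack the repair kit into the grey parts caddy, each part the same way up as it stands now and fully down in the pocket of its own shape: the larger round green lens in the larger round pocket, the smaller round lens in the smaller round pocket, the tan relay base in the oblong pocket and the long steel bracket in the long narrow slot. The lenses are glass, so set them down rather than dropping them. The square green lens and the short bracket are not part of the kit: leave them where they lie.

Things in the scene. Friction and masses are not known exactly. Their poses are not given: they have to be found in the camera images.
- big_lens_center (a point): The larger round lens: green glass lamp diffuser, a plain upright cylinder 54 mm in diameter and 40 mm tall, its top edge bevelled over the uppermost 8 mm, about 90 g. The point is its centre, 20 mm above its underside; z is up. Held by the upper half, the fingers stay clear of a pocket's rim.
- small_lens_center (a point): The smaller round lens: the same green glass, 34 mm in diameter and 40 mm tall, top edge bevelled over the uppermost 8 mm, about 45 g. The point is its centre, 20 mm above its underside; z is up.
- relay_base_center (a point): Relay base: tan bakelite block, 64 mm long (along its x), 40 mm wide (y) and 40 mm tall, with a dark round socket and six brass screws on top, about 120 g. The point is its centre, 20 mm above its underside; z is up.
- long_bracket_center (a point): The long bezel bracket: steel channel lying open side down, 90 mm long (along its x), 24 mm wide (y) and 38 mm tall, walls 3 mm, two dark holes on top, about 110 g. The point is its centre, 19 mm above its underside; z is up. Grip across the 24 mm width.
- square_lens_center (a point): Look-alike, not to be moved: green glass lens with a square outline, 46 x 46 mm and 40 mm tall. The point is its centre, 20 mm above its underside; z is up.
- short_bracket_center (a point): Look-alike, not to be moved: steel channel like the long bracket but only 56 mm long (along its x), 24 mm wide (y) and 38 mm tall. The point is its centre, 19 mm above its underside; z is up.
- big_round_pocket (a point): A fixed grey block 130 x 92 mm with a round pocket 72 mm in diameter with a dark floor, sunk 6 mm into its top. It is one of four such blocks lying side by side (pitch 94 mm, in any order) in a low grey parts caddy. This point is the centre of the pocket's flat floor, 7 mm above the bench; the pocket's rim is 6 mm above the floor, the caddy's outer rim 7 mm above it. z is up, x runs along the block's 130 mm side.
- small_round_pocket (a point): A fixed grey block 130 x 92 mm with a round pocket 50 mm in diameter with a dark floor, sunk 6 mm into its top. It is one of four such blocks lying side by side (pitch 94 mm, in any order) in a low grey parts caddy. This point is the centre of the pocket's flat floor, 7 mm above the bench; the pocket's rim is 6 mm above the floor, the caddy's outer rim 7 mm above it. z is up, x runs along the block's 130 mm side.
- oblong_pocket (a point): A fixed grey block 130 x 92 mm with a rectangular pocket 82 x 58 mm with a dark floor, sunk 6 mm into its top. It is one of four such blocks lying side by side (pitch 94 mm, in any order) in a low grey parts caddy. This point is the centre of the pocket's flat floor, 7 mm above the bench; the pocket's rim is 6 mm above the floor, the caddy's outer rim 7 mm above it. z is up, x runs along the block's 130 mm side and along the pocket's 82 mm side.
- slot_pocket (a point): A fixed grey block 130 x 92 mm with a narrow rectangular pocket 106 x 42 mm with a dark floor, sunk 6 mm into its top. It is one of four such blocks lying side by side (pitch 94 mm, in any order) in a low grey parts caddy. This point is the centre of the pocket's flat floor, 7 mm above the bench; the pocket's rim is 6 mm above the floor, the caddy's outer rim 7 mm above it. z is up, x runs along the block's 130 mm side and along the pocket's 106 mm side.
Not all that is in view belongs to the job. What is shaped like the part that bears long_bracket_center but blue, purple or red is not meant.

How it is judged:
By the outcome, as a careful person would: the job done as asked, in the order asked, and still so for the second after the job is handed in, with the robot touching nothing.
It also fails if it takes over 125 s, if anything falls off the work surface, if the arm or the gripper's body presses on something with over 40 N, if the wrist force passes 120 N, or if a joint passes its speed limit or range.

## Working session

There is one attempt and no reset: what is moved stays moved. The work goes in short steps, each a Python script; the robot and the scene stay as the last script left them, time stands still between calls to the robot, and variables do not carry over. Pictures are saved under pics/ and viewed, about 12 in all and at most 16, crops included, and the job is handed in when it is done.

```bash
mkdir -p pics; python3 - <<'E'
from workcell import bot
import cv2,numpy as np
for n in("top","scene"):
    c=bot.read_camera(n);cv2.imwrite(f"pics/{n}0.png",c["pixels"]);np.savez(f"{n}0.npz",**c)
    print(n,c["fx"],c["fy"],c["cx"],c["cy"],np.round(c["R"],4).tolist(),np.round(c["t"],4).tolist(), -np.array(c["R"]).T@c["t"])
print(bot.current_clock(),bot.current_tool_rot())
E
```

```text
top 477.30323613219355 477.30323613219355 312.70493928413555 238.70254086585075 [[-0.0258, -0.9997, -0.0058], [-0.9977, 0.0261, -0.063], [0.0632, 0.0042, -0.998]] [0.0925, 0.5095, 1.3315] [0.42662514 0.07362075 1.36148175]
scene 478.04549601141196 478.04549601141196 318.63620497247433 244.85451993547966 [[-0.8803, 0.4741, 0.0187], [0.3832, 0.7337, -0.561], [-0.2797, -0.4867, -0.8276]] [0.4092, -0.2108, 1.2681] [0.79567361 0.5778901  0.92352853]
0.1 [-2.65823330e+00  1.67214185e+00  1.84911246e-03]
```

View pics/top0.png

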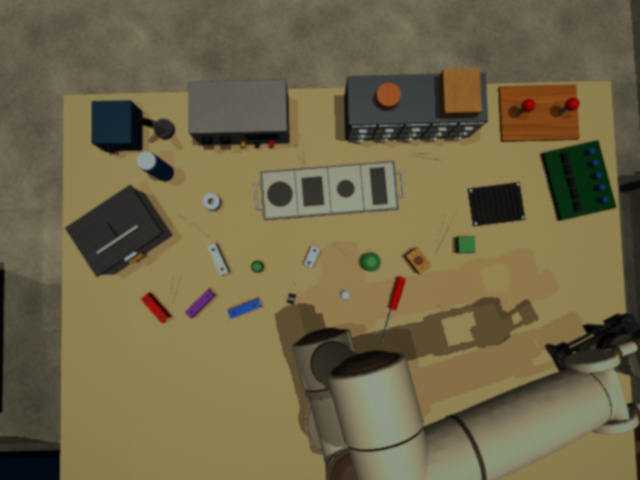

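View pics/scene0.png

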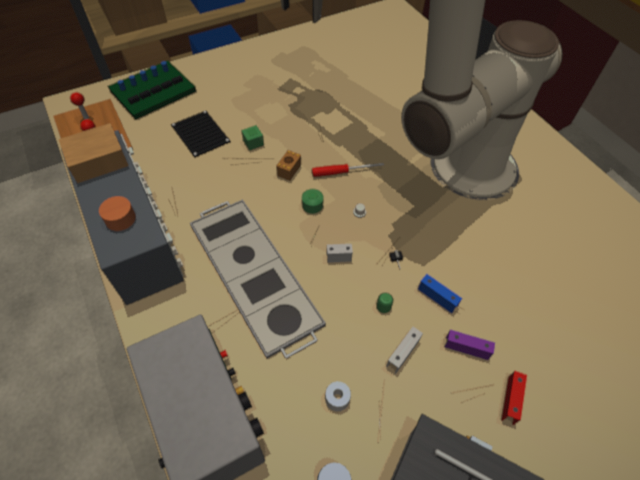

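Candidates in the top view:
- Round green: big lens (370,261) and small lens (257,266). The square green lens at (465,244) is a look-alike.
- Steel: long bracket (218,259), short look-alike (311,256), and blue (245,308), purple (200,303) and red (155,307) decoys.
- Tan relay base: (417,260). The orange blocks on the equipment are not it.
- Pockets: big round (280,193), oblong (313,191), small round (346,188), slot (379,186).

Next I'll check these in a close crop and measure them.

```bash
cat > vis.py <<'E'
import cv2,numpy as np
def cast(c,uv,z):
    uv=np.atleast_2d(uv).astype(float);R=np.array(c["R"]);t=np.array(c["t"]);o=-R.T@t
    d=np.c_[(uv[:,0]-c["cx"])/c["fx"],(uv[:,1]-c["cy"])/c["fy"],np.ones(len(uv))]@R
    return o+d*((z-o[2])/d[:,2])[:,None]
def masks(img):
    h=cv2.cvtColor(cv2.GaussianBlur(img,(0,0),.7),cv2.COLOR_BGR2HSV);H,S,V=[h[...,i].astype(int) for i in range(3)]
    return {"green":(H>42)&(H<90)&(S>70),"steel":(S<60)&(V>90),"tan":(H<18)&(S>110),"dark":(V<85)}
def blob(m,uv,r=28):
    "component of mask m nearest pixel uv -> centroid, area, mask"
    n,l,st,ce=cv2.connectedComponentsWithStats(m.astype(np.uint8))
    k=[i for i in range(1,n) if 25<st[i,4]<2500]
    i=min(k,key=lambda i:np.hypot(*(ce[i]-uv)))
    return ce[i],st[i,4],(l==i).astype(np.uint8)
def rect(c,m,z):
    "oriented outline of the blob cast to plane z: centre, long side, short side, yaw of long side"
    k=max(cv2.findContours(cv2.resize(m,None,fx=4,fy=4,interpolation=cv2.INTER_LINEAR),0,cv2.CHAIN_APPROX_NONE)[0],key=cv2.contourArea)[:,0]
    P=cast(c,(k+.5)/4-.5,z)[:,:2]
    b=cv2.boxPoints(cv2.minAreaRect((P*1000).astype(np.float32)))/1000
    e=[b[1]-b[0],b[2]-b[1]];e.sort(key=lambda v:-np.hypot(*v))
    return b.mean(0),np.hypot(*e[0]),np.hypot(*e[1]),np.arctan2(e[0][1],e[0][0])
E
cat > meas.py <<'E'
from vis import *
seeds={"big":("green",(370,261),(312,200)),"small":("green",(257,266),(385,301)),"square":("green",(465,244),(253,137)),
"relay":("tan",(417,260),(289,164)),"long":("steel",(218,259),(404,350)),"short":("steel",(311,256),(339,253)),
"Pbig":("dark",(280,193),(284,320)),"Pobl":("dark",(313,191),(263,286)),"Psml":("dark",(346,188),(243,254)),"Pslot":("dark",(379,186),(226,226))}
for vi,n in enumerate(("top","scene")):
    c=dict(np.load(n+"0.npz"));img=c["pixels"];M=masks(img);vis=img.copy()
    for k,(mk,*uv) in seeds.items():
        ce,a,m=blob(M[mk],uv[vi]);h=.007 if k[0]=="P" else .02
        vis[m>0]=vis[m>0]//2+np.array([127,0,127],np.uint8)
        b=rect(c,m,h)
        print(n,k,np.round(ce,1),a,"xy",np.round(cast(c,ce,h)[0,:2],4),"rect",np.round(b[0],4),np.round(b[1:],3), img[int(uv[vi][1]),int(uv[vi][0])])
    x,y,w,hh=((190,150,300,140),(180,110,270,270))[vi]
    s=(2.6,2)[vi]
    f=lambda q:cv2.resize(q[y:y+hh,x:x+w],None,fx=s,fy=s,interpolation=cv2.INTER_CUBIC)
    o=np.vstack([f(img),f(vis)][:2]) if vi==0 else f(vis)
    cv2.imwrite(f"pics/{n}_m.png",cv2.resize(o,None,fx=.8,fy=.8) if vi==0 else o)
E
python3 meas.py
```

```text
top big [370.1 261.4] 275 xy [ 0.4435 -0.0802] rect [ 0.4433 -0.0798] [0.053 0.05  1.539] [ 65 123  62]
top small [256.9 266.4] 91 xy [0.4378 0.238 ] rect [0.4374 0.2376] [0.03  0.027 1.545] [ 57 114  55]
top square [465.1 244.3] 287 xy [ 0.4846 -0.3483] rect [ 0.4854 -0.3481] [0.053 0.047 1.545] [ 55 112  55]
top relay [416.6 260.7] 244 xy [ 0.4421 -0.2105] rect [ 0.4426 -0.2113] [0.049 0.046 0.608] [29 56 87]
top long [217.3 259. ] 308 xy [0.4614 0.3488] rect [0.4619 0.3489] [0.094 0.029 0.403] [146 154 144]
top short [311.3 256.2] 209 xy [0.4624 0.0843] rect [0.462  0.0845] [ 0.062  0.03  -0.431] [162 155 145]
top Pbig [279.5 193.6] 461 xy [0.644 0.171] rect [0.6445 0.171 ] [ 0.069  0.068 -0.023] [45 49 52]
top Pobl [312.3 190.9] 534 xy [0.6494 0.0769] rect [0.6494 0.0769] [0.082 0.058 0.057] [46 50 53]
top Psml [345.3 188.2] 205 xy [ 0.6545 -0.0177] rect [ 0.6538 -0.0182] [ 0.045  0.045 -0.029] [46 50 53]
top Pslot [378.2 185.5] 498 xy [ 0.6599 -0.1121] rect [ 0.6599 -0.1119] [0.106 0.042 0.051] [46 50 52]
scene big [312.1 200.5] 415 xy [ 0.4425 -0.0758] rect [ 0.4423 -0.0764] [0
[... 274 characters left out ...]
 xy [ 0.4414 -0.2084] rect [ 0.4404 -0.2102] [0.099 0.06  0.618] [ 44  84 124]
scene long [405.2 347.3] 599 xy [0.4541 0.3449] rect [0.4526 0.3443] [0.096 0.029 0.412] [152 161 163]
scene short [339.2 248.8] 260 xy [0.454  0.0776] rect [0.4552 0.0814] [ 0.059  0.037 -0.503] [102 108 111]
scene Pbig [283.8 319.4] 767 xy [0.6399 0.171 ] rect [0.6394 0.1708] [ 0.069  0.068 -0.484] [61 63 68]
scene Pobl [262.6 285.7] 785 xy [0.6455 0.0771] rect [0.6448 0.0768] [0.081 0.055 0.058] [57 59 63]
scene Psml [243.5 254.4] 266 xy [ 0.6501 -0.0173] rect [ 0.6497 -0.0183] [0.046 0.045 1.153] [55 57 60]
scene Pslot [225.3 225.9] 562 xy [ 0.6563 -0.1114] rect [ 0.6557 -0.1115] [0.105 0.04  0.059] [52 54 57]
```

View pics/top_m.png

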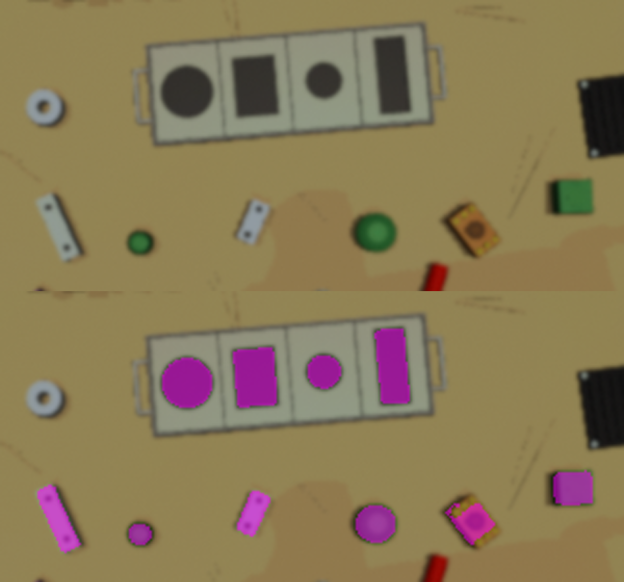

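View pics/scene_m.png

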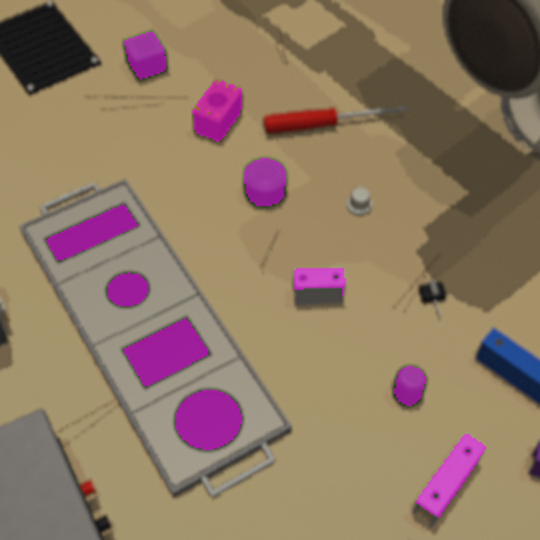

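The masks fit and the two views agree within about 4 mm, so I'll average them. I'll move the big lens first, and measure the relay's yaw and the screwdriver's clearance in the same script.

```bash
cat > arm.py <<'E'
from workcell import bot
import numpy as np
from scipy.spatial.transform import Rotation as Ro
def rv(a): return (Ro.from_euler("z",a)*Ro.from_euler("x",np.pi)).as_rotvec()
def yaw(p,a):
    "of a and a+pi, the jaw yaw that costs the last joint least"
    best=[]
    for b in (a,a+np.pi,a-np.pi):
        q=bot.inverse_kinematics(p,rv(b))
        if q is not None: best.append((abs(q[5]),b))
    return min(best)[1]
def pick(xy,a,width,zg=.011,f=20,up=.15):
    a=yaw([*xy,up],a)
    bot.set_gripper(min(1,(width+.022)/.092))
    bot.goto([*xy,up],rv(a)); bot.line_to([*xy,zg],max_speed=.12)
    bot.set_gripper(0,f); o=bot.current_opening()*.092
    bot.line_to([*xy,up],max_speed=.15)
    print("grip mm",round(o*1000,1),round(bot.current_opening()*92,1),"t",bot.current_clock())
def place(xy,a,width,zg=.011,up=.15):
    a=yaw([*xy,up],a)
    bot.goto([*xy,up],rv(a)); bot.line_to([*xy,zg+.013],max_speed=.12)
    bot.hold(.3); f0=bot.current_contact_force()[2]; z=zg+.0095
    while z>zg+.0055:
        bot.line_to([*xy,z],max_speed=.03); bot.hold(.1)
        df=bot.current_contact_force()[2]-f0
        if df>2.5: break
        z-=.001
    print("set down TCP z",np.round(bot.current_ee_pos(),4),"df",round(df,2))
    bot.set_gripper(min(1,(width+.016)/.092)); bot.line_to([*xy,up],max_speed=.15)
    print("t",bot.current_clock())
E
python3 - <<'E'
from vis import *
from arm import *
for n,uv in(("top",(417,260)),("scene",(289,164))):
    c=dict(np.load(n+"0.npz"));h=cv2.cvtColor(c["pixels"],cv2.COLOR_BGR2HSV);H,S,V=[h[...,i].astype(int) for i in range(3)]
    if n=="top":
        print(np.median(H[255:275,430:445]),np.median(S[255:275,430:445]))
        m=((H<18)&(S>110))|((S>140)&(H<30)); m=cv2.morphologyEx(m.astype(np.uint8),cv2.MORPH_CLOSE,np.ones((3,3)))
        ce,a,b=blob(m,uv);print(ce,a,rect(c,b,.04))
        cv2.imwrite("pics/relay.png",np.hstack([cv2.resize(x[235:315,380:450],(490,560),interpolation=cv2.INTER_CUBIC) for x in(c["pixels"],)]+[cv2.resize(b[235:315,380:450,None].repeat(3,2)*255,(300,560),interpolation=cv2.INTER_NEAREST)]))
        r=((H<6)|(H>174))&(S>180);ys,xs=np.nonzero(r[265:320,380:415]);i=ys.argmin();print("driver top px",xs[i]+380,ys[i]+265,cast(c,(xs[i]+380,ys[i]+265),.02))
pick((.443,-.078),np.pi/2+.057,.054)
place((.642,.171),np.pi/2+.057,.054)
E
```

```text
23.0 111.0
[417.05398458 260.2596401 ] 389 (array([ 0.44343376, -0.20730096], dtype=float32), np.float32(0.06951629), np.float32(0.047089465), np.float32(0.6120463))
driver top px 398 277 [[ 0.39789944 -0.15667568  0.02      ]]
grip mm 53.5 53.3 t 5.15
set down TCP z [0.6422 0.171  0.0184] df 6.99
t 11.7667
```

View pics/relay.png

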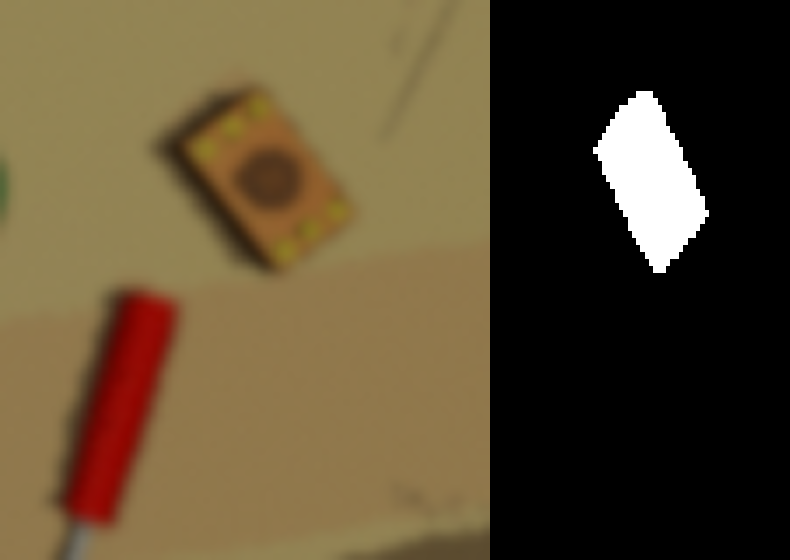

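The crop confirms the tan relay base at about px (417,260), yaw about 0.62, with the screwdriver about 15 mm clear of the jaws. The big lens is set down. Next come the other three parts.

```bash
python3 - <<'E'
from arm import *
A=np.pi/2
pick((.437,.239),A+.057,.034); place((.6523,-.0175),A+.057,.034)
pick((.4424,-.208),A+.625,.040); place((.6475,.077),A+.057,.040)
pick((.461,.347),A+.407,.024); place((.658,-.1118),A+.057,.024)
bot.goto([.35,-.35,.3],rv(A))
import cv2
a=bot.read_camera("top");b=bot.read_camera("scene")
np.savez("top1.npz",**a);np.savez("scene1.npz",**b)
x=cv2.resize(a["pixels"][150:290,190:490],(600,280),interpolation=cv2.INTER_CUBIC);y=cv2.resize(b["pixels"][120:400,180:480],(336,314) if 0 else (300,280),interpolation=cv2.INTER_CUBIC)
cv2.imwrite("pics/after.png",np.vstack([x,np.hstack([y,cv2.resize(b["pixels"][190:365,180:340],(300,280),interpolation=cv2.INTER_CUBIC)])]))
E
```

```text
grip mm 33.1 33.6 t 15.8917
set down TCP z [ 0.6524 -0.0175  0.0184] df 6.53
t 22.5583
grip mm 39.7 40.4 t 26.875
set down TCP z [0.6476 0.077  0.0185] df 6.54
t 32.575
grip mm 24.1 24.1 t 38.3
set down TCP z [ 0.6581 -0.1118  0.0184] df 5.65
t 44.9833
```

View pics/after.png

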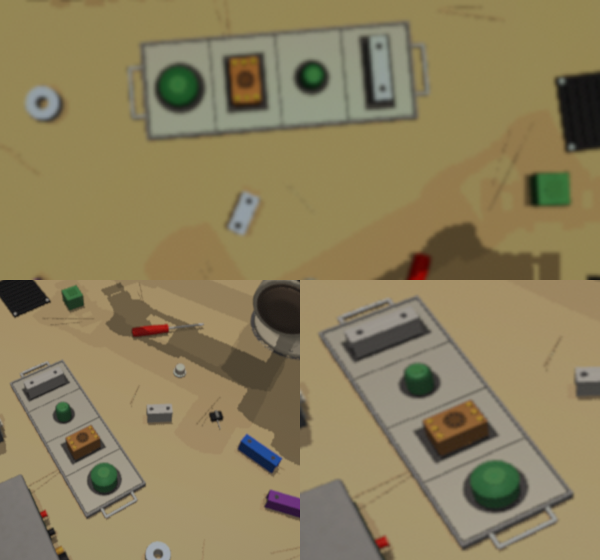

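All four parts show inside their own pockets: big lens at crop (180,88), relay base (246,80), small lens (312,76), bracket (378,70). All four met the floor at TCP z of about 18.4 mm, which is the pocket-floor height rather than the rim. I'll check the look-alikes haven't moved, then hand in.

```bash
python3 - <<'E'
from vis import *
from workcell import bot
for n in("top0","top1"):
    c=dict(np.load(n+".npz"));M=masks(c["pixels"])
    print(n,blob(M["green"],(465,244))[0],blob(M["steel"],(311,256))[0])
print(bot.current_contact_force());bot.job_done();print(bot.current_clock())
E
```

```text
top0 [465.11149826 244.27526132] [311.34449761 256.20574163]
top1 [464.9965035  244.38461538] [311.34449761 256.20574163]
[ 0.00657608 -0.71547834  0.24347504]
the job is handed in; nothing more can be done
the job is handed in; nothing more can be done
```

The repair kit is packed and handed in: the big lens, small lens, relay base and long bracket are each in the pocket of their own shape. The parts were set down rather than dropped; contact forces at set-down were about 6–7 N. The clock read 45 s after the last part was placed, well under the 125 s limit.

**Last checks:**
- **Fit:** all four parts touched down at a TCP height of about 18.4 mm, which is the pocket floor, not the rim. The final pictures from both cameras show each part upright inside its own pocket.
- **Look-alikes:** the square lens and short bracket are where they were, within about 0.2 px in the top view.
- **Clear of the parts:** the arm is well away from the caddy, with a contact force under 1 N.

**Disagreement:** the two cameras differed by about 4 mm on pocket and part positions, so I averaged them. That is within the 8–9 mm clearance around each part. No check failed.

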